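# Index the sprocket on by one tooth

### The arm

A 6-joint arm with a two-finger parallel gripper is mounted at the origin on a cart in front of the work surface, level with it; the furniture and walls round the work are solid. World frame = base frame: x ahead of the robot, y to its left, z up, the work surface at z = 0. Lengths are in m, angles in rad, forces in N, time in s.
With the tool pointing down it reaches from about 0.225 to 0.875 m from the base axis. Payload 3.4 kg.
Tool frame: the origin (TCP) lies on the centre line of the jaws, within the pads' length; the fingertips stand 19 mm ahead of it and the grasp point (between the pads) is the TCP (nose_length is the distance from the TCP to the fingertips, in m); z points along the fingers, y is the direction in which the jaws open and shut (so a half turn about z gives the same grasp; the last joint's range is limited). The gripper opens to 85 mm and grips with 20 to 120 N. Pads are 22 mm wide; open, the fingers measure 114 mm over their backs; the gripper's body (76 mm by 85 mm) begins 54 mm behind the grasp point. The pads swing forward as they close: fully open they stand 13 mm farther back than shut.
Start: joints at [-1.361, 0.276, 1.505, -0, 1.361, -0.121], TCP at [0.187, -0.544, 0.25] pointing down, gripper open.
Joint ranges: [-2.89, 2.89], [-0.75, 2.08], [0.22, 2.7], [-1.18, 4.32], [0.11, 2.71], [-2.7, 2.7]. Speed limits (rad/s): [2.57, 2.57, 3.14, 3.14, 3.14, 3.14].

### API

Orientations are given as a unit quaternion [w, x, y, z].
In Python, from rig import * gives the robot as it stands.
- The arm moves only by the shell command python3 -m jog 'ROWS' [OPENING] [FORCE]. ROWS is JSON, one flat list of numbers, 6 for each row, row after row: the shift along the tool's x, y, z in mm, then the turn, a rotation vector about the tool's x, y, z in degrees. In form: [tx, ty, tz, wx, wy, wz, tx, ty, tz, wx, wy, wz, ...]. A call has 1 to 10 rows; each row is the pose to reach, as a shift and turn from the pose commanded when the call began, along the tool's axes at that moment; what a row does not reach only later rows make up. A row lasts 1/8 s, in which the tool goes at most 62.5 mm and 10.7 degrees, less where a joint would pass 70% of its speed; a pose out of reach is approached as far as the arm can. A call with a gripper value outside its range is refused whole. OPENING is the closure, from 0 (fully open) to 1 (shut), set as the call begins (- or left out, the last holds). The fingers move at their own pace and stop on an object; FORCE is the grip in N (left out, the last holds). Time passes only in rows, so rows that repeat a pose let the fingers close. It gives the time, the measured TCP pose, the force and the opening at its end, in the units of the state.
- get_state(): the state, without advancing time (a new reading comes with each control period).
- get_image(name): name is "scene" or "side" or "wrist"; returns a dict with "frame" (384x512x3 uint8, red, green, blue), "camera_matrix" (3x3 intrinsics, pixels), "rvec" (rotation vector, rad) and "tvec" (3), from world to camera coordinates, as OpenCV has them. Camera axes: x right, y down, z forward; pixel columns grow to the right and rows downward; lengths in m; the calibration is good to about 2 mm. A picture is of the moment at which its call begins. There is no depth.
- sign_off(): hands the job in, once; it reports no verdict.
The state is a dict: "clock": time; "qpos": joint angles; "qd": joint speeds; "effort": joint torques, N m; "position": TCP position; "ee_rot": TCP orientation; "contact_force": force on the tool from outside, world axes, zero at the start; "moment": the same for the moment, N m; "width": finger opening in m.
Only numpy, scipy, OpenCV 4.12 (cv2) and the standard library are available. Lean on these libraries where they do the work, as an engineer would, in place of code of your own. Each camera call takes 0.05 s, during which the arm holds its last target.

### The job

The sprocket on the dividing head has to be moved on by one tooth, which is exactly one turn of the hand wheel. Push the clamp lever away from you as far as it goes to release the head, push the hand wheel round clockwise (seen from above) by its upright handle through exactly one full turn, so that the handle ends where it started, then push the clamp lever back towards you until the head is fully clamped again. Only push, gently, with the fingertips: grip nothing, never wind the wheel against the clamp, and leave the things lying round the head alone.

Things in the scene. Friction and masses are not known exactly. Their poses are not given: they have to be found in the camera images.
- dividing_head: grey cast dividing head fixed to the bench, base 116 x 206 mm, 141 mm high. Origin: under its middle, on the bench top; x points away from the robot (turned up to 0.3 rad either way), y left, z up. A 40-tooth sprocket, 108 mm across, faces -x. The hand wheel lies level on top at the left (+y) end, the clamp lever on top at the right end. One wheel turn moves the sprocket one tooth.
- index_wheel (a joint): hand wheel's angle, rad; grows as it is pushed clockwise seen from above; starts between -0.9 and 0.9, one turn is 6.283 more. At 0 the handle stands on the +y side of the wheel's axis. Nothing stops it after one turn; about 2 N of steady drag at the handle, and it stays where it is left. While clamped, a brake inside holds it.
- wheel_centre (a point): point on the hand wheel's upright axis at the middle of its rim, 188 mm above the bench. Three-spoke wheel, rim 128 mm across over its 12 mm round bar; top of the rim 194 mm and of the hub nut 201 mm above the bench.
- spoke_handle: black upright handle of the hand wheel, a tapered round grip that spins freely on its bolt: 17 mm thick at the foot, 23 mm at two thirds of its height, 54 mm tall. Origin: centre of its foot, 195 mm above the bench; z up; top 249 mm above the bench. It goes round with the wheel, 58 mm from the wheel's axis (its own spin about z means nothing).
- clamp_lever (a joint): clamp lever's angle, rad: 0 fully clamped (stop), 1.2 fully released (stop); grows anticlockwise seen from above, so the knob goes away from the robot to release. The brake lets go by about 0.4. It takes 2 to 4 N at the knob and stays where it is left. It starts clamped.
- clamp_pivot (a point): point on the clamp lever's upright pivot axis at the height of the knob's centre, 181 mm above the bench; the hub and nut on this axis end 175 mm above the bench.
- clamp_knob: black ball knob, 27 mm in diameter, on the end of the clamp lever, a 10 mm steel rod that rises from a low hub. It can spin. Origin: centre of the ball, 78 mm from the pivot axis, 181 mm above the bench. From the pivot it lies to the right (-y) of the head, turned 0.6 rad towards the robot when clamped and 0.6 rad away from it when released.
- piston: a bare two-stroke piston standing crown up, 55 mm wide, 54 mm high, in front of the head's right end. Loose; leave it alone. Origin: middle of its underside.
- spanner_17: a combination spanner lying flat, 218 x 37 x 9 mm, in front of the head. Loose; leave it alone. Origin: middle of its underside.
- spark_plug: a used spark plug lying on the bench, 77 mm long, in front of the head. Loose; leave it alone. Origin: middle of its underside.
- rubber_ring: a black rubber bush, 34 mm across and 14 mm high, in front of the wheel side of the head. Loose; leave it alone. Origin: middle of its underside.
- spray_can: an old spray can with the print worn off, 68 mm across and 146 mm high, standing to the left of the hand wheel. Loose; leave it alone. Origin: middle of its underside.
- screwdriver: an orange-handled screwdriver lying on the bench, 206 mm long, to the right of the head. Loose; leave it alone. Origin: middle of its underside.
- pliers: pliers lying flat, 206 x 60 x 13 mm, behind the head to the right. Loose; leave it alone. Origin: middle of its underside.

How it is judged:
By the outcome, as a careful person would: the job done as asked, in the order asked, and still so for the second after the job is handed in, with the robot touching nothing.
It also fails if it takes over 72 s, if anything falls off the work surface, if the arm or the gripper's body presses on something with over 40 N, if the wrist force passes 120 N, or if a joint passes its speed limit or range.

## Working session

There is one attempt and no reset: what is moved stays moved. The work goes in short steps, Python scripts to look and compute and a shell command to move; the robot and the scene stay as the last step left them, time stands still between calls to the robot, and variables do not carry over. Pictures are saved under pics/ and viewed, and the job is handed in when it is done.

```bash
ls; mkdir -p pics; python3 - <<'E'
from rig import *
import cv2
s=get_state()
for k,v in s.items(): print(k,v)
for n in ["scene","side","wrist"]:
    im=get_image(n)
    cv2.imwrite(f"pics/{n}0.png",im["frame"][:,:,::-1])
    print(n,im["camera_matrix"],im["rvec"],im["tvec"])
E
```

```text
pics
clock 0.0
qpos [-1.36099734e+00  2.76604874e-01  1.50614019e+00  2.28134166e-05
  1.36071596e+00 -1.21026376e-01]
qd [-4.31108829e-05  2.47085437e-04 -2.85328614e-03 -5.60553139e-04
  1.04897871e-03 -2.41921720e-03]
effort [-1.72014797e-04 -4.16775906e+01 -2.45806199e+01  6.28902762e-05
  1.11919572e-02 -1.21005687e-05]
position [ 0.18665645 -0.54333092  0.24943125]
ee_rot [-9.33758164e-04  9.86350451e-01  1.64656963e-01 -3.03086216e-05]
contact_force [-1.09196012 -0.25641917  0.29757105]
moment [ 0.03247334 -0.01625561  0.04848926]
width 0.08512019577922121
scene [[468.8210528    0.         253.37960522]
 [  0.         468.8210528  191.78044231]
 [  0.           0.           1.        ]] [ 1.11959903 -2.41990077  0.97706488] [0.35445331 0.44507339 1.20204245]
side [[421.1366784    0.         256.6497713 ]
 [  0.         421.1366784  190.85808879]
 [  0.           0.           1.        ]] [ 0.72359022 -2.58030094  1.13016433] [0.47206551 0.30107324 1.25040556]
wrist [[313.5087984    0.         258.1092342 ]
 [  0.         313.5087984  188.15598228]
 [  0.           0.           1.        ]] [-2.3319283   1.66551175  0.27530773] [-0.57410977 -0.04036349  0.38033275]
```

View pics/scene0.png

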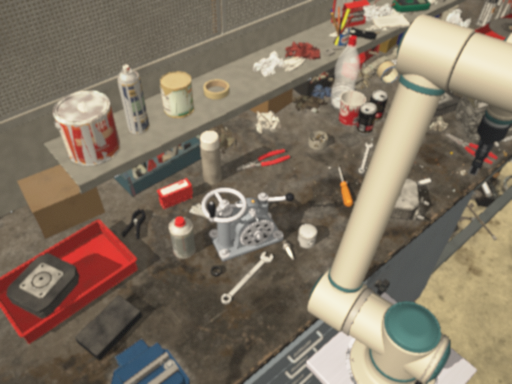

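View pics/side0.png

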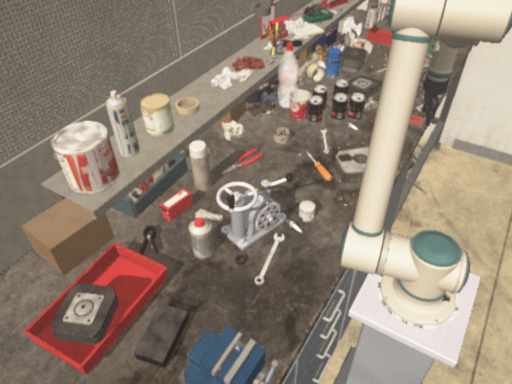

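View pics/wrist0.png

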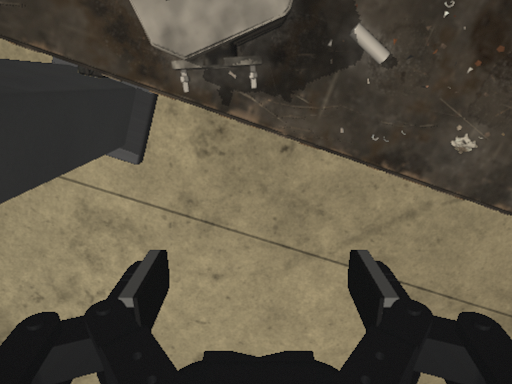

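The scene and side pictures show the head near (240,225) and (255,210). I'll enlarge both.

```bash
python3 - <<'E'
import cv2
a=cv2.imread("pics/scene0.png")[170:270,170:330]
b=cv2.imread("pics/side0.png")[165:265,180:340]
cv2.imwrite("pics/z_scene.png",cv2.resize(a,None,fx=5,fy=5,interpolation=cv2.INTER_CUBIC))
cv2.imwrite("pics/z_side.png",cv2.resize(b,None,fx=5,fy=5,interpolation=cv2.INTER_CUBIC))
E
```

```text
(no output)
```

View pics/z_scene.png

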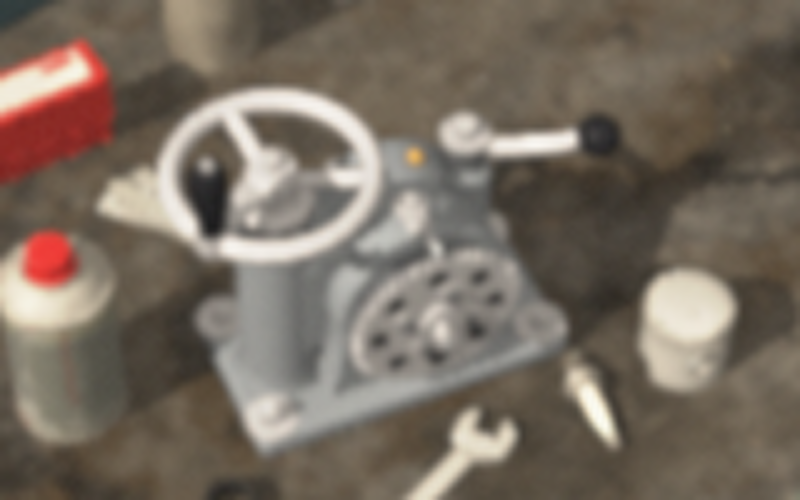

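View pics/z_side.png

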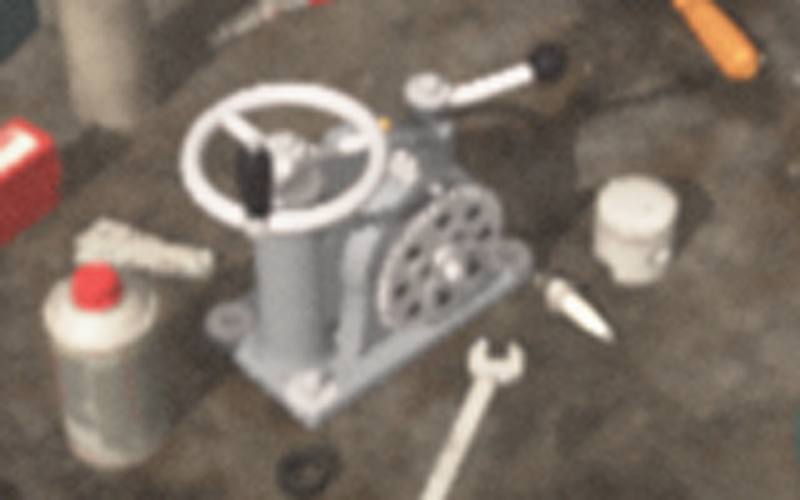

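```bash
cat > h.py <<'E'
import numpy as np, cv2
from scipy.optimize import least_squares
from rig import *
def shot(n,fn):
    im=get_image(n); cv2.imwrite(fn,im["frame"][:,:,::-1]); return im
def cam(im):
    R,_=cv2.Rodrigues(np.array(im["rvec"],float)); return np.array(im["camera_matrix"]),R,np.array(im["tvec"],float)
def rays(im,uv):
    K,R,t=cam(im); uv=np.atleast_2d(np.array(uv,float))
    d=np.c_[uv,np.ones(len(uv))]@np.linalg.inv(K).T@R
    return -R.T@t, d/np.linalg.norm(d,axis=1,keepdims=True)
def onz(im,uv,z):
    o,d=rays(im,uv); return o+d*((z-o[2])/d[:,2])[:,None]
def tri(ims,uvs):
    A=np.zeros((3,3));b=np.zeros(3);L=[]
    for im,uv in zip(ims,uvs):
        o,d=rays(im,uv);d=d[0];P=np.eye(3)-np.outer(d,d);A+=P;b+=P@o;L.append((P,o))
    x=np.linalg.solve(A,b); return x,[np.linalg.norm(P@(x-o)) for P,o in L]
def proj(im,p):
    K,R,t=cam(im); q=(np.atleast_2d(p)@R.T+t)@K.T; return q[:,:2]/q[:,2:]
E
cat > calib.py <<'E'
E
python3 - <<'E'
from h import *
sc=get_image("scene");si=get_image("side")
off={'sc':(170,170),'si':(180,165)}
def un(k,u,v): return ((u+.5)/5-.5+off[k][0],(v+.5)/5-.5+off[k][1])
def show(name,a,b,z):
    x,e=tri([sc,si],[un('sc',*a),un('si',*b)])
    print(name,x.round(4),np.round(e,4),onz(sc,[un('sc',*a)],z).round(4)[0],onz(si,[un('si',*b)],z).round(4)[0])
show('knob',(600,134),(548,62),.181)
show('pivotnut',(466,130),(430,90),.175)
show('htop',(205,165),(255,152),.243)
show('hubnut',(272,160),(288,145),.201)
show('hfoot',(208,245),(260,215),.195)
show('spraycap',(50,240),(97,270),.146)
for k,im in (('sc',sc),('si',si)):
    f=im["frame"].astype(int); m=((f.min(2)>165)&(f.max(2)-f.min(2)<45)).astype(np.uint8)
    c0=un(k,*{'sc':(270,176),'si':(285,158)}[k]); 
    v,u=np.nonzero(m); P=onz(im,np.c_[u,v],.188)
    c=onz(im,[c0],.188)[0]
    for i in range(6):
        r=np.hypot(*(P-c)[:,:2].T); s=P[abs(r-.058)<(.02 if i<2 else .010)]
        c=np.append(least_squares(lambda q:np.hypot(s[:,0]-q[0],s[:,1]-q[1])-.058,c[:2],loss='soft_l1',f_scale=.003).x,.188)
    fr=least_squares(lambda q:np.hypot(s[:,0]-q[0],s[:,1]-q[1])-q[2],[c[0],c[1],.058],loss='soft_l1',f_scale=.003).x
    print(k,'wheel',c.round(4),len(s),fr.round(4))
E
```

```text
knob [ 0.4773 -0.0777  0.1867] [0.0022 0.0022] [ 0.4835 -0.0832  0.181 ] [ 0.4779 -0.0817  0.181 ]
pivotnut [ 0.5371 -0.0283  0.1739] [0.003 0.003] [ 0.5399 -0.0296  0.175 ] [ 0.5332 -0.0247  0.175 ]
htop [0.5506 0.146  0.2536] [0.0041 0.0041] [0.5638 0.1382 0.243 ] [0.5528 0.1401 0.243 ]
hubnut [0.5668 0.0906 0.2063] [0.0033 0.0033] [0.5747 0.0859 0.201 ] [0.5665 0.0886 0.201 ]
hfoot [0.5407 0.1558 0.2112] [0.0001 0.0001] [0.5521 0.1482 0.195 ] [0.5507 0.1427 0.195 ]
spraycap [0.6379 0.1971 0.1542] [0.0034 0.0034] [0.6483 0.1921 0.146 ] [0.6395 0.1936 0.146 ]
sc wheel [0.5782 0.0879 0.188 ] 460 [0.5783 0.0879 0.0587]
si wheel [0.571 0.087 0.188] 404 [0.571  0.087  0.0586]
```

```bash
python3 - <<'E'
from h import *
w=get_image("wrist");K,R,t=cam(w);s=get_state()
from scipy.spatial.transform import Rotation as Ro
T=Ro.from_quat(np.roll(s["ee_rot"],-1)).as_matrix()
c=-R.T@t
print("cam in tool",(T.T@(c-s["position"])).round(4));print("cam axes in tool (rows)",(R@T).round(3)); print(T.round(3))
# move wanted: TCP to (0.50,0.04,0.45), tool x=world x
d=np.array([.48,.04,.45])-s["position"];print("shift tool mm",(T.T@d*1000).round(1)); 
sc=get_image("scene")
for uv in [(212,181),(208,133)]: print(onz(sc,[uv],0.0))
E
```

```text
cam in tool [ 8.270e-02  1.000e-04 -1.225e-01]
cam axes in tool (rows) [[-0.001  1.     0.001]
 [-0.948 -0.001 -0.319]
 [-0.319 -0.001  0.948]]
[[ 0.946  0.325 -0.   ]
 [ 0.325 -0.946  0.001]
 [ 0.    -0.001 -1.   ]]
shift tool mm [ 467.  -456.9 -199.7]
[[ 0.82851714 -0.0510925   0.        ]]
[[ 1.05086001 -0.19981366  0.        ]]
```

```bash
python3 -m jog '[0,0,-50,0,0,0, 0,0,-100,0,0,0, 30,-20,-140,0,0,0, 70,-52,-170,0,0,0, 120,-90,-190,0,0,0, 168,-128,-200,0,0,0, 216,-166,-200,0,0,0, 264,-204,-200,0,0,0, 312,-242,-200,0,0,0, 360,-280,-200,0,0,0]' 1 20
```

```text
clock: 1.6
position: [0.437, -0.1602, 0.4505]
ee_rot: [0.0, 0.986, 0.165, 0.0]
contact_force: [0.3, 0.2, -0.7]
width: -0.0
```

```bash
python3 -m jog '[48,-38,0,0,0,6, 96,-76,0,0,0,12, 144,-114,0,0,0,17, 180,-141,0,0,0,18.9, 180,-141,0,0,0,18.9]'; python3 - <<'E'
from h import *
s=get_state();print(s["contact_force"],s["ee_rot"],s["qpos"],s["width"])
w=shot("wrist","pics/w1.png")
import pickle;pickle.dump(w,open("w1.pkl","wb"))
E
```

```text
clock: 2.22
position: [0.5621, 0.0324, 0.4491]
ee_rot: [-0.0, 1.0, 0.003, -0.001]
contact_force: [0.2, -0.8, 0.0]
width: -0.0003
[ 0.21639644 -0.7701398   0.03296317] [-4.14819755e-04  9.99995915e-01  2.74323976e-03 -6.87938910e-04] [-6.65337805e-02  2.17551398e-01  1.10977424e+00  7.54934981e-04
  1.81569696e+00  1.49895858e+00] -0.00034351889107600954
```

View pics/w1.png

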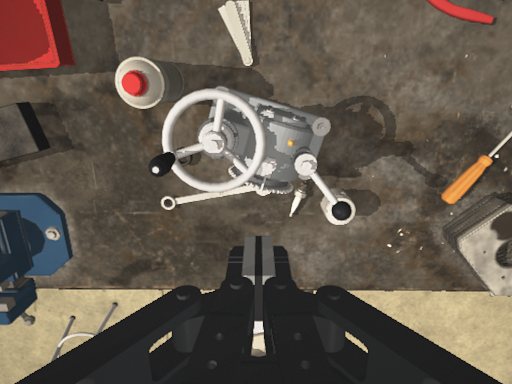

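The wrist view from above shows the wheel centred near (214,139), the handle at about (162,163), the pivot nut at (307,165) and the knob at (342,211).

```bash
cat > meas.py <<'E'
from h import *
def wheel(im,c0,thr=165):
    f=im["frame"].astype(int); m=((f.min(2)>thr)&(f.max(2)-f.min(2)<45))
    v,u=np.nonzero(m); P=onz(im,np.c_[u,v],.188); c=onz(im,[c0],.188)[0]
    for i in range(8):
        r=np.hypot(*(P-c)[:,:2].T); s=P[abs(r-.058)<(.02 if i<2 else .009)]
        c=np.append(least_squares(lambda q:np.hypot(s[:,0]-q[0],s[:,1]-q[1])-.058,c[:2],loss='soft_l1',f_scale=.003).x,.188)
    return c,len(s)
def dark(im,c0,rad=22,thr=60):
    f=im["frame"].max(2); m=(f<thr).astype(np.uint8); n,l,st,ce=cv2.connectedComponentsWithStats(m)
    ok=[i for i in range(1,n) if st[i,4]>15 and np.hypot(*(ce[i]-c0))<rad]
    i=max(ok,key=lambda i:st[i,4]); return ce[i],st[i],np.argwhere(l==i)[:,::-1]
E
python3 - <<'E'
from meas import *
import pickle
w=pickle.load(open("w1.pkl","rb"))
c,n=wheel(w,(214,139)); print('wheel',c.round(4),n)
k,st,_=dark(w,(342,211)); print('knob',k,st,onz(w,[k],.181).round(4))
h,st,pts=dark(w,(162,163)); print('handle',h,st); 
print('htop/foot plane',onz(w,[h],.222).round(4))
# axis fit: for handle, minimise: project vertical axis points; use mean at mid height
print('nut',onz(w,[(307,165)],.175).round(4), 'hub nut',onz(w,[(213,137)],.201).round(4))
z=cv2.resize(w["frame"][85:235,130:370,::-1],None,fx=3.3,fy=3.3,interpolation=cv2.INTER_CUBIC);cv2.imwrite("pics/w1z.png",z)
E
```

```text
wheel [0.5729 0.0896 0.188 ] 2366
knob [341.22834646 210.22440945] [332 201  19  19 254] [[ 0.4819 -0.0795  0.181 ]]
handle [162.08515815 163.4136253 ] [149 152  26  25 411]
htop/foot plane [[0.5559 0.1429 0.222 ]]
nut [[ 0.5428 -0.0309  0.175 ]] hub nut [[0.583  0.0863 0.201 ]]
```

View pics/w1z.png

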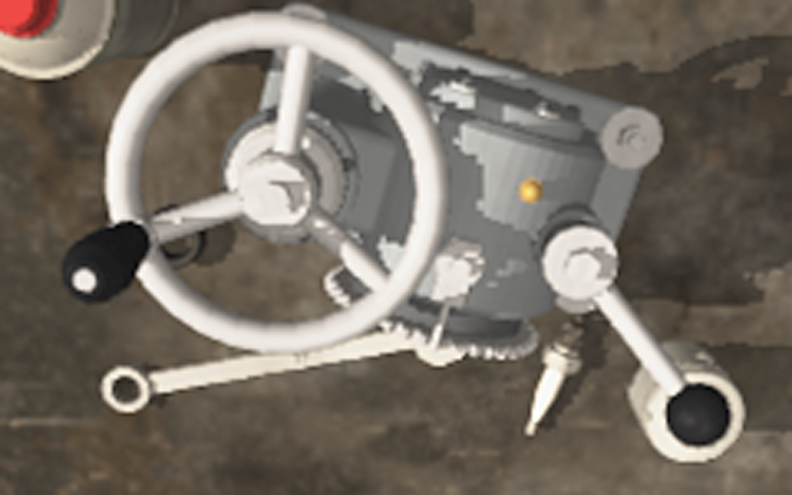

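```bash
python3 -m jog '[-30,28,30,0,0,6, -70,65,75,0,0,12, -100,95,120,0,0,16, -117,110,149,0,0,16, -117,110,149,0,0,16]'; python3 - <<'E'
from h import *
from scipy.spatial.transform import Rotation as Ro
s=get_state();T=Ro.from_quat(np.roll(s["ee_rot"],-1)).as_matrix();print(T.round(3),s["position"],s["qpos"])
P=np.array([.542,-.031]);psi=-.28
hx=np.array([np.cos(psi),np.sin(psi)]);ry=np.array([np.sin(psi),-np.cos(psi)])
tgt=np.append(P-.080*hx+.072*ry,.189);print(tgt,(T.T@(tgt-s["position"])*1000).round(1))
E
```

```text
clock: 2.9
position: [0.4399, -0.0814, 0.2994]
ee_rot: [-0.0, 0.99, -0.141, -0.003]
contact_force: [-0.0, 0.5, 1.0]
width: 0.0005
[[ 0.96  -0.279 -0.006]
 [-0.279 -0.96   0.001]
 [-0.006  0.    -1.   ]] [ 0.43993158 -0.0814221   0.29936821] [-3.38135489e-01  5.72798350e-02  1.65849907e+00 -7.99671279e-04
  1.43152921e+00  1.51533012e+00]
[ 0.44521796 -0.07808754  0.189     ] [  4.8  -4.7 110.3]
```

```bash
python3 -m jog '[0,0,30,0,0,0, 0,0,70,0,0,0, 0,0,100,0,0,0, 0,0,110,0,0,0, 0,0,110,0,0,0, 0,0,110,0,0,0]'; python3 - <<'E'
from h import *
s=get_state();print(s["contact_force"],s["position"])
for n in ["scene","side"]:
    w=shot(n,f"pics/{n}2.png")
a=cv2.imread("pics/scene2.png")[150:270,190:350];b=cv2.imread("pics/side2.png")[150:270,200:360]
cv2.imwrite("pics/z2.png",cv2.resize(np.hstack([a,b]),None,fx=2.5,fy=2.5))
w=shot("wrist","pics/w2.png")
E
```

```text
clock: 3.65
position: [0.4453, -0.0808, 0.1929]
ee_rot: [0.0, 0.99, -0.139, 0.002]
contact_force: [-0.4, -0.0, 0.7]
width: 0.0001
[-0.36665854 -0.04908199  0.72459922] [ 0.44525529 -0.08080665  0.19291554]
```

View pics/z2.png

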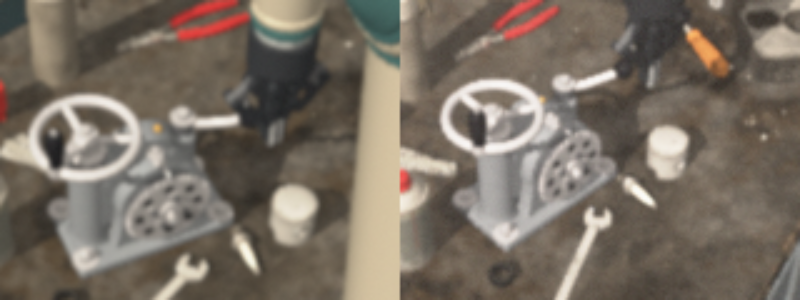

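View pics/w2.png

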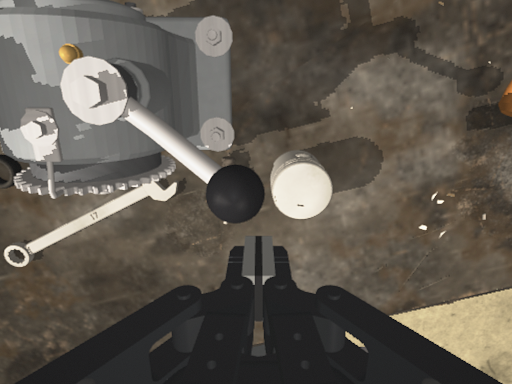

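```bash
python3 -m jog '[0,-7,0,0,0,0, 0,-11,0,0,0,0, 6,-11,0,0,0,0, 12,-10,0,0,0,0, 19,-7,0,0,0,0, 26,-4,0,0,0,0, 33,-1,0,0,0,0, 40,1,0,0,0,0, 48,2,0,0,0,0, 56,3,0,0,0,0]'; python3 - <<'E'
from h import *
s=get_state();print(s["contact_force"],s["position"])
w=shot("wrist","pics/w3.png")
E
```

```text
clock: 5.05
position: [0.4973, -0.0989, 0.1912]
ee_rot: [-0.0, 0.99, -0.139, -0.0]
contact_force: [-2.9, -0.0, 0.9]
width: 0.0005
[-2.85205652 -0.00467647  0.91610384] [ 0.49732062 -0.0988571   0.19118398]
```

View pics/w3.png

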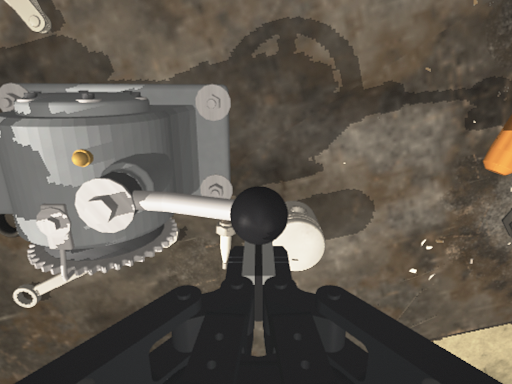

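```bash
python3 -m jog '[7,-0.5,0,0,0,0, 14,-2,0,0,0,0, 21,-4,0,0,0,0, 28,-6.5,0,0,0,0, 34,-9.5,0,0,0,0, 38,-11.5,0,0,0,0, 38,-11.5,0,0,0,0]'; python3 - <<'E'
from h import *
s=get_state();print(s["contact_force"],s["position"])
w=shot("wrist","pics/w4.png")
E
```

```text
clock: 5.98
position: [0.5374, -0.0979, 0.1913]
ee_rot: [-0.0, 0.99, -0.139, 0.001]
contact_force: [-0.1, 0.8, 0.5]
width: 0.0001
[-0.07334157  0.76064004  0.52099288] [ 0.53738795 -0.09791136  0.19130738]
```

View pics/w4.png

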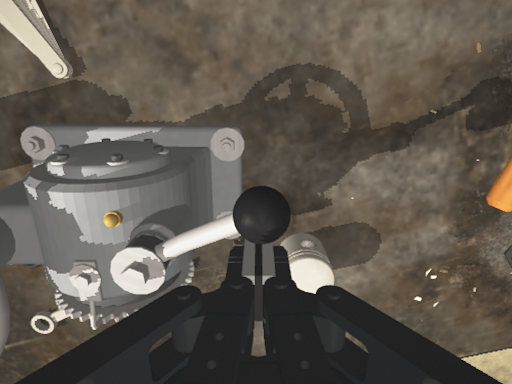

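```bash
python3 -m jog '[4,-2,0,0,0,0, 8,-4,0,0,0,0, 10,-5,0,0,0,0, 12,-6.5,0,0,0,0]'; python3 -m jog '[1,-0.6,0,0,0,0, 2,-1.2,0,0,0,0]';python3 -m jog '[1,-0.6,0,0,0,0, 2,-1.2,0,0,0,0]'
```

```text
clock: 6.52
position: [0.5441, -0.0934, 0.191]
ee_rot: [-0.001, 0.99, -0.139, -0.007]
contact_force: [-15.0, 4.2, 9.4]
width: -0.0001
clock: 6.78
position: [0.5445, -0.0926, 0.1909]
ee_rot: [-0.001, 0.99, -0.139, -0.009]
contact_force: [-19.4, 2.5, 11.7]
width: 0.0004
clock: 7.02
position: [0.5449, -0.0921, 0.1908]
ee_rot: [-0.0, 0.99, -0.138, -0.011]
contact_force: [-21.5, 2.1, 13.4]
width: 0.0001
```

```bash
python3 -m jog '[-10,3,0,0,0,0, -25,6,0,0,0,0, -35,6,0,0,0,0, -35,6,0,0,0,0]'; python3 - <<'E'
from h import *
s=get_state();print(s["contact_force"],s["position"])
w=shot("wrist","pics/w5.png")
from meas import dark
k,st,_=dark(w,(255,190),60);print(k,onz(w,[k],.181))
E
```

```text
clock: 7.52
position: [0.5188, -0.0899, 0.1916]
ee_rot: [0.0, 0.99, -0.139, 0.0]
contact_force: [-1.2, -0.6, 0.3]
width: 0.0001
[-1.17158026 -0.57679516  0.26645407] [ 0.51880866 -0.08991595  0.19159295]
[264.82029735 165.65546218] [[ 0.56436761 -0.10587257  0.181     ]]
```

View pics/w5.png

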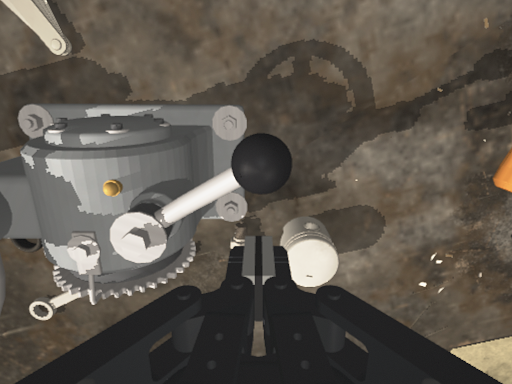

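```bash
python3 -m jog '[0,0,-40,0,0,0, 0,0,-90,0,0,0, -5,-20,-115,0,0,0, -18,-70,-125,0,0,0, -31,-120,-125,0,0,0, -44,-170,-125,0,0,0, -53,-204,-125,0,0,0, -53,-204,-125,0,0,0, -53,-204,-125,0,0,0]'; python3 - <<'E'
from h import *
import pickle
s=get_state();print(s["contact_force"],s["position"],s["ee_rot"])
w=shot("wrist","pics/w6.png");pickle.dump((w,s),open("w6.pkl","wb"))
E
```

```text
clock: 8.7
position: [0.5246, 0.1203, 0.3162]
ee_rot: [0.0, 0.99, -0.139, 0.0]
contact_force: [0.5, 0.0, -0.3]
width: 0.0001
[ 0.52108117  0.03683391 -0.30621169] [0.5246063  0.12033464 0.31618614] [ 3.99349478e-04  9.90357004e-01 -1.38538054e-01  2.29135475e-04]
```

View pics/w6.png

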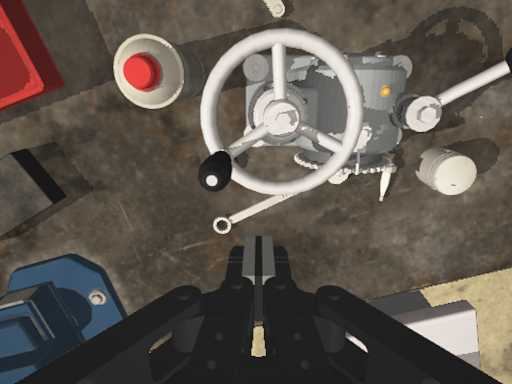

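```bash
python3 - <<'E'
from meas import *
import pickle
w,s=pickle.load(open("w6.pkl","rb"))
c,n=wheel(w,(282,112));print(c.round(4),n)
h,st,pts=dark(w,(215,170));print(h,st)
for z in (.222,.235): 
    p=onz(w,[h],z)[0]; d=(p-c)[:2]; print(z,p.round(4),np.hypot(*d),np.degrees(np.arctan2(d[1],d[0])))
p=onz(w,[(211.5,180.5)],.249)[0]; d=(p-c)[:2];print('dot',p.round(4),np.hypot(*d),np.degrees(np.arctan2(d[1],d[0])))
print('nut',onz(w,[(283,118)],.201),'pivnut',onz(w,[(426,113)],.175),'spray',onz(w,[(141,71)],.146))
E
sed -n 1,3p /dev/null; python3 - <<'E'
import cv2
a=cv2.imread("pics/w6.png")[20:220,180:380];cv2.imwrite("pics/w6z.png",cv2.resize(a,None,fx=3,fy=3,interpolation=cv2.INTER_CUBIC))
E
```

```text
[0.5732 0.089  0.188 ] 5973
[215.88730853 170.2166302 ] [198 151  34  41 914]
0.222 [0.5552 0.1432 0.222 ] 0.05711690394539357 108.28605084912945
0.235 [0.5582 0.1405 0.235 ] 0.05364254058171839 106.22905287014746
dot [0.5557 0.1423 0.249 ] 0.056166942559579186 108.13314987590226
nut [[0.57498826 0.08682266 0.201     ]] pivnut [[ 0.54338132 -0.02833975  0.175     ]] spray [[0.6415698  0.19372317 0.146     ]]
```

View pics/w6z.png

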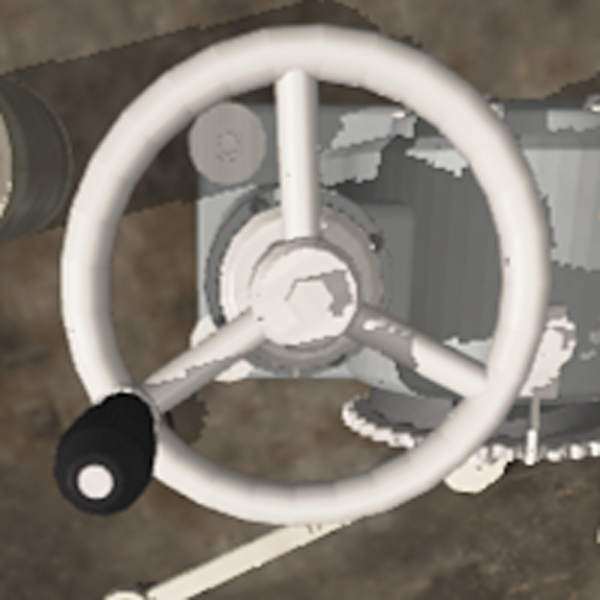

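```bash
python3 -m jog '[0,0,30,0,0,0, 0,0,60,0,0,0, 0,0,79,0,0,0, 0,0,79,0,0,0]'; cat > plan.py <<'E'
import sys,numpy as np
from h import *
from scipy.spatial.transform import Rotation as Ro
C=np.array([.5732,.0890]);R=.058
def pt(a): a=np.radians(a); return C+R*np.array([np.cos(a),np.sin(a)])
T=Ro.from_quat([.990357,-.138538,0.0003,.0003]).as_matrix()
a0,a1,st=map(float,sys.argv[1:4])
for a in np.arange(a0-st,a1-1e-6,-st):
    d=np.append(pt(a)-pt(a0),0)*1000; t=T.T@d
    print(f"{a:.0f}: {t[0]:.1f},{t[1]:.1f}",end=" | ")
print()
E
python3 plan.py 147 87 6; python3 plan.py 87 27 6; python3 plan.py 27 -33 6; python3 plan.py -33 -93 6;python3 plan.py -93 -153 6; python3 plan.py -153 -213 6
```

```text
clock: 9.25
position: [0.5234, 0.1193, 0.2359]
ee_rot: [0.001, 0.99, -0.14, -0.002]
contact_force: [-0.3, -1.7, 0.0]
width: -0.0001
141: 2.1,-5.7 | 135: 4.8,-11.2 | 129: 8.0,-16.3 | 123: 11.7,-21.1 | 117: 15.9,-25.4 | 111: 20.6,-29.3 | 105: 25.6,-32.7 | 99: 31.0,-35.6 | 93: 36.6,-37.8 | 87: 42.5,-39.5 | 
81: 6.0,-1.0 | 75: 12.0,-1.5 | 69: 18.1,-1.2 | 63: 24.1,-0.4 | 57: 30.0,1.1 | 51: 35.7,3.2 | 45: 41.2,5.8 | 39: 46.3,9.1 | 33: 51.1,12.8 | 27: 55.4,17.0 | 
21: 3.9,4.7 | 15: 7.3,9.7 | 9: 10.1,15.1 | 3: 12.4,20.7 | -3: 14.1,26.5 | -9: 15.1,32.5 | -15: 15.5,38.6 | -21: 15.3,44.6 | -27: 14.5,50.6 | -33: 13.0,56.5 | 
-39: -2.1,5.7 | -45: -4.8,11.2 | -51: -8.0,16.3 | -57: -11.7,21.1 | -63: -15.9,25.4 | -69: -20.6,29.3 | -75: -25.6,32.7 | -81: -31.0,35.6 | -87: -36.6,37.8 | -93: -42.5,39.5 | 
-99: -6.0,1.0 | -105: -12.0,1.5 | -111: -18.1,1.2 | -117: -24.1,0.4 | -123: -30.0,-1.1 | -129: -35.7,-3.2 | -135: -41.2,-5.8 | -141: -46.3,-9.1 | -147: -51.1,-12.8 | -153: -55.4,-17.0 | 
-159: -3.9,-4.7 | -165: -7.3,-9.7 | -171: -10.1,-15.1 | -177: -12.4,-20.7 | -183: -14.1,-26.5 | -189: -15.1,-32.5 | -195: -15.5,-38.6 | -201: -15.3,-44.6 | -207: -14.5,-50.6 | -213: -13.0,-56.5 |
```

```bash
python3 -m jog '[2,-5.5,0,0,0,0, 5,-11,0,0,0,0, 8,-16.5,0,0,0,0, 11.5,-21,0,0,0,0, 16,-25.5,0,0,0,0, 20.5,-29.5,0,0,0,0, 25.5,-32.5,0,0,0,0, 31,-35.5,0,0,0,0, 36.5,-38,0,0,0,0, 42.5,-39.5,0,0,0,0]'; python3 - <<'E'
from h import *
import pickle
s=get_state();print(s["contact_force"],s["position"],s["ee_rot"])
w=shot("wrist","pics/w7.png")
E
```

```text
clock: 10.5
position: [0.5762, 0.147, 0.2371]
ee_rot: [0.0, 0.99, -0.139, -0.0]
contact_force: [-2.3, 0.0, 1.5]
width: 0.0
[-2.26957824  0.04824688  1.51424273] [0.57618876 0.14701765 0.23710105] [ 8.15382187e-05  9.90336078e-01 -1.38688134e-01 -2.16406260e-04]
```

View pics/w7.png

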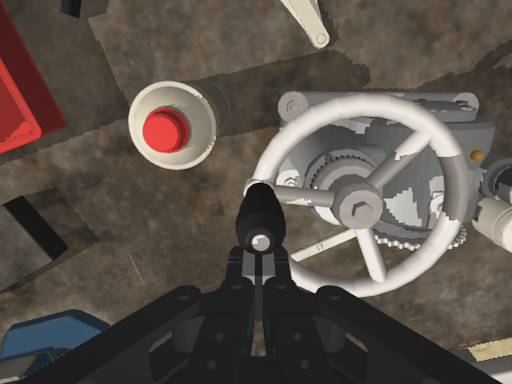

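```bash
python3 -m jog '[6,-1,0,0,0,0, 12,-1.5,0,0,0,0, 18,-1,0,0,0,0, 24,-0.5,0,0,0,0, 30,1,0,0,0,0, 35.5,3,0,0,0,0, 41,6,0,0,0,0, 46.5,9,0,0,0,0, 51,13,0,0,0,0, 55.5,17,0,0,0,0]'; python3 - <<'E'
from h import *
s=get_state();print(s["contact_force"],s["position"])
w=shot("wrist","pics/w8.png")
E
```

```text
clock: 11.8
position: [0.6251, 0.1152, 0.2373]
ee_rot: [-0.0, 0.99, -0.139, 0.0]
contact_force: [-1.2, 3.2, -1.0]
width: -0.0
[-1.1511363   3.21325534 -1.0034618 ] [0.62510214 0.11515228 0.23730676]
```

View pics/w8.png

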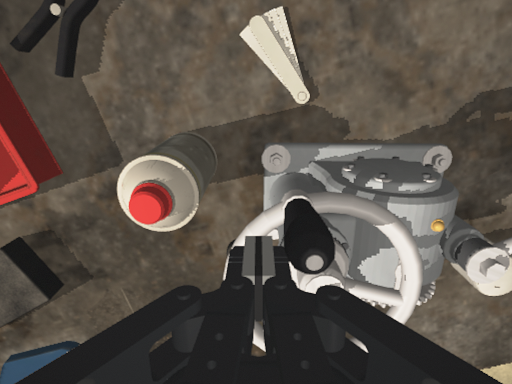

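```bash
python3 -m jog '[4,4.5,0,0,0,0, 7.5,9.5,0,0,0,0, 10,15,0,0,0,0, 12.5,20.5,0,0,0,0, 14,26.5,0,0,0,0, 15,32.5,0,0,0,0, 15.5,38.5,0,0,0,0, 15.5,44.5,0,0,0,0, 14.5,50.5,0,0,0,0, 13,56.5,0,0,0,0]'; python3 - <<'E'
from h import *
s=get_state();print(s["contact_force"],s["position"],s["moment"])
w=shot("wrist","pics/w9.png")
for n in ["scene","side"]:
    w=shot(n,f"pics/{n}9.png")
a=cv2.imread("pics/scene9.png")[130:250,160:320];b=cv2.imread("pics/side9.png")[130:250,170:330]
cv2.imwrite("pics/z9.png",cv2.resize(np.hstack([a,b]),None,fx=2.5,fy=2.5))
E
```

```text
clock: 13.1
position: [0.6217, 0.0569, 0.2375]
ee_rot: [0.0, 0.99, -0.139, 0.0]
contact_force: [1.5, 1.6, -0.4]
width: 0.0005
[ 1.51144045  1.57234678 -0.37908814] [0.62169901 0.0569408  0.23745629] [ 0.28966623 -0.24170032  0.00852144]
```

View pics/w9.png

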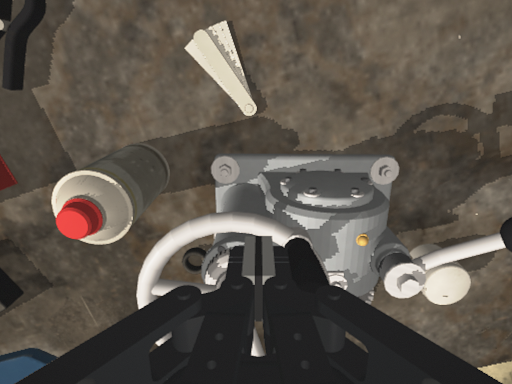

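View pics/z9.png

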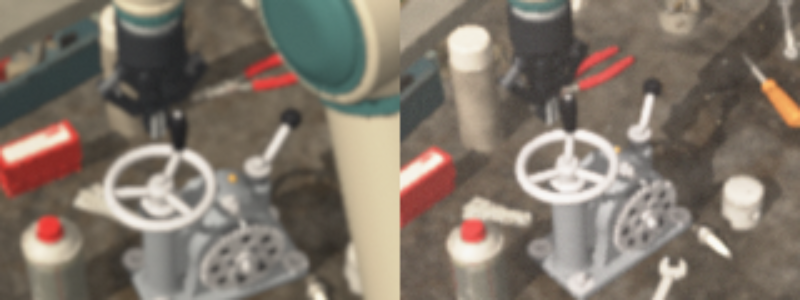

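Going well, with fingertip contact and about 2 N. I'll carry on round.

```bash
python3 -m jog '[-2,5.5,0,0,0,0, -5,11,0,0,0,0, -8,16.5,0,0,0,0, -11.5,21,0,0,0,0, -16,25.5,0,0,0,0, -20.5,29.5,0,0,0,0, -25.5,32.5,0,0,0,0, -31,35.5,0,0,0,0, -36.5,38,0,0,0,0, -42.5,39.5,0,0,0,0]'; python3 - <<'E'
from h import *
s=get_state();print(s["contact_force"],s["position"],s["moment"])
for n in ["scene","side"]:
    w=shot(n,f"pics/{n}10.png")
a=cv2.imread("pics/scene10.png")[130:250,160:320];b=cv2.imread("pics/side10.png")[130:250,170:330]
cv2.imwrite("pics/z10.png",cv2.resize(np.hstack([a,b]),None,fx=2.5,fy=2.5))
E
```

```text
clock: 14.5
position: [0.5695, 0.0309, 0.2374]
ee_rot: [0.0, 0.99, -0.139, 0.0]
contact_force: [1.9, -0.3, 0.9]
width: -0.0004
[ 1.86480276 -0.26085225  0.8593906 ] [0.56948809 0.03094396 0.23736381] [-0.11654464 -0.37999867  0.01812024]
```

View pics/z10.png

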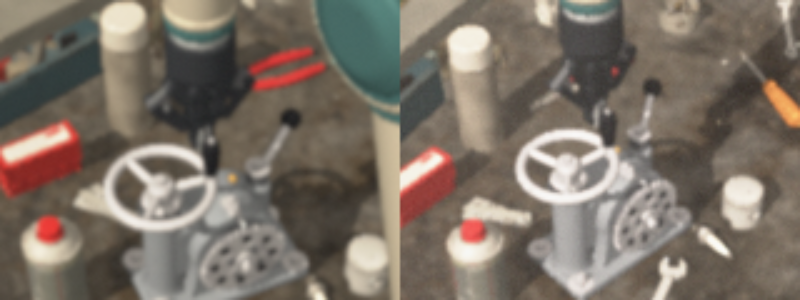

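```bash
python3 -m jog '[-6,1,0,0,0,0, -12,1.5,0,0,0,0, -18,1,0,0,0,0, -24,0.5,0,0,0,0, -30,-1,0,0,0,0, -35.5,-3,0,0,0,0, -41,-6,0,0,0,0, -46.5,-9,0,0,0,0, -51,-13,0,0,0,0, -55.5,-17,0,0,0,0]'; python3 - <<'E'
from h import *
s=get_state();print(s["contact_force"],s["position"],s["moment"])
for n in ["scene","side"]:
    w=shot(n,f"pics/{n}11.png")
a=cv2.imread("pics/scene11.png")[130:250,160:320];b=cv2.imread("pics/side11.png")[130:250,170:330]
cv2.imwrite("pics/z11.png",cv2.resize(np.hstack([a,b]),None,fx=2.5,fy=2.5))
E
```

```text
clock: 15.85
position: [0.5205, 0.063, 0.2372]
ee_rot: [0.0, 0.99, -0.139, -0.001]
contact_force: [0.3, -2.7, -0.4]
width: -0.0
[ 0.34168328 -2.74550178 -0.40705563] [0.52049518 0.06300039 0.23719456] [-3.43495875e-01 -1.27300517e-01 -1.71355516e-04]
```

View pics/z11.png

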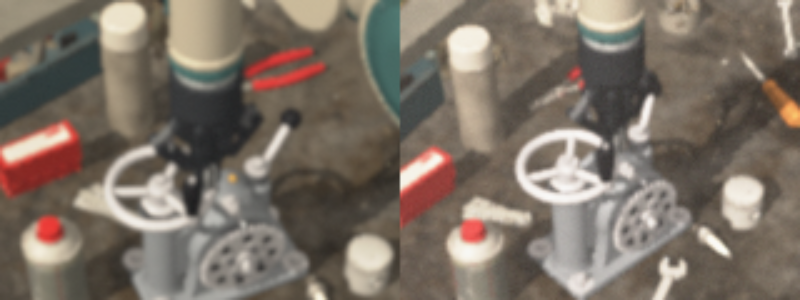

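```bash
python3 -m jog '[-4,-4.5,0,0,0,0, -7.5,-9.5,0,0,0,0, -10,-15,0,0,0,0, -12.5,-20.5,0,0,0,0, -14,-26.5,0,0,0,0, -15,-32.5,0,0,0,0, -15.5,-38.5,0,0,0,0, -15.5,-44.5,0,0,0,0, -15.5,-44.5,0,0,0,0]'; cat > ang.py <<'E'
import sys
from meas import *
fn=sys.argv[1]; g=list(map(float,sys.argv[2:4]))
w=shot("wrist",fn); s=get_state(); print(s["contact_force"].round(1),s["position"].round(4),s["clock"])
E
python3 ang.py pics/w12.png 0 0
```

```text
clock: 17.08
position: [0.5187, 0.1108, 0.2373]
ee_rot: [-0.001, 0.99, -0.138, -0.0]
contact_force: [0.9, 0.4, -0.9]
width: -0.0
[-0.8 -0.1 -0.3] [0.5188 0.1107 0.2373] 17.125
```

View pics/w12.png

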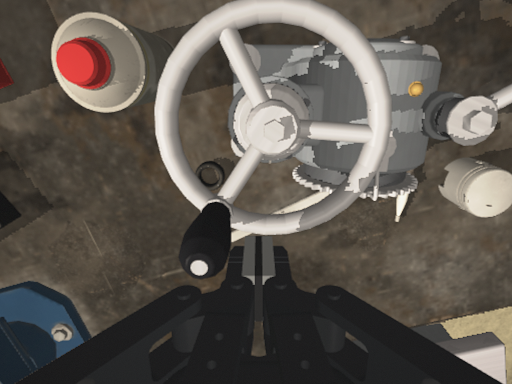

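The handle's white bolt dot is at (200,268), and the fingers are still right behind the handle. I'll compute its angle.

```bash
cat > ang.py <<'E'
import sys,pickle
from meas import *
def dot(im,g,rad=8):
    f=im["frame"].astype(int).min(2); m=(f>110).astype(np.uint8); n,l,st,ce=cv2.connectedComponentsWithStats(m)
    ok=[i for i in range(1,n) if 8<st[i,4]<400 and np.hypot(*(ce[i]-g))<rad]
    i=min(ok,key=lambda i:np.hypot(*(ce[i]-g))); return ce[i],st[i,4]
def ang(im,g,gw,C=np.array([.5732,.0890])):
    d,a=dot(im,g); c,n=wheel(im,gw); p=onz(im,[d],.249)[0]
    out=[d.round(1),a,c.round(4),p.round(4)]
    for q in (c[:2],C):
        e=p[:2]-q; out+= [round(np.hypot(*e),4),round(np.degrees(np.arctan2(e[1],e[0])),2)]
    print(*out)
if __name__=="__main__":
    fn=sys.argv[1]; g=list(map(float,sys.argv[2:4])); gw=list(map(float,sys.argv[4:6]))
    w=shot("wrist",fn); s=get_state(); pickle.dump((w,s),open(fn[:-3]+"pkl","wb")); print(s["contact_force"].round(1),s["position"].round(4),s["clock"]); ang(w,g,gw)
E
python3 - <<'E'
from ang import *
w,s=pickle.load(open("w6.pkl","rb")); ang(w,(211.5,180.5),(282,112))
E
python3 ang.py pics/w12b.png 200 268 273 117; python3 plan.py -201 -231 3
```

```text
[211.3 180. ] 105 [0.5732 0.089  0.188 ] [0.556  0.1424 0.249 ] 0.0561 107.81 0.0561 107.85
[0.4 0.5 0. ] [0.5189 0.1105 0.2374] 17.175
[198.5 267.4] 223 [0.5738 0.0894 0.188 ] [0.5362 0.1312 0.249 ] 0.0562 131.98 0.0561 131.28
-204: 0.3,-3.0 | -207: 0.9,-6.0 | -210: 1.5,-9.0 | -213: 2.3,-11.9 | -216: 3.3,-14.8 | -219: 4.4,-17.6 | -222: 5.7,-20.4 | -225: 7.1,-23.1 | -228: 8.6,-25.7 | -231: 10.3,-28.2 |
```

```bash
python3 -m jog '[0.5,-3,0,0,0,0, 1,-6,0,0,0,0, 1.5,-9,0,0,0,0, 2.5,-12,0,0,0,0, 3.5,-15,0,0,0,0, 4.5,-17.5,0,0,0,0, 4.5,-17.5,0,0,0,0, 4.5,-17.5,0,0,0,0]'; python3 - <<'E'
from ang import *
w=shot("wrist","pics/w13.png");s=get_state();pickle.dump((w,s),open("w13.pkl","wb"));print(s["position"],s["contact_force"])
E
```

```text
clock: 18.18
position: [0.5279, 0.1256, 0.2373]
ee_rot: [-0.0, 0.99, -0.139, 0.0]
contact_force: [-0.1, -0.0, -0.2]
width: -0.0001
[0.52786678 0.12557167 0.23726425] [ 0.24858149 -0.84180138  0.51336323]
```

View pics/w13.png

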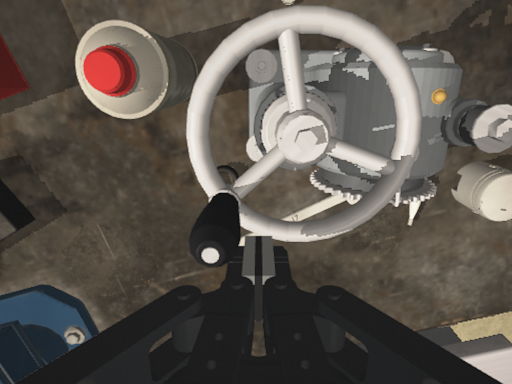

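```bash
python3 - <<'E'
from ang import *
w,s=pickle.load(open("w13.pkl","rb")); ang(w,(210,255),(303,124))
E
```

```text
[209.8 255. ] 223 [0.5735 0.0892 0.188 ] [0.5495 0.1398 0.249 ] 0.056 115.37 0.0561 115.02
```

```bash
python3 -m jog '[0.8,-1.8,0,0,0,0, 1.6,-3.4,0,0,0,0, 2.4,-5,0,0,0,0, 2.4,-5,0,0,0,0, 2.4,-5,0,0,0,0]'; python3 ang.py pics/w14.png 212 252 308 127
```

```text
clock: 18.85
position: [0.5314, 0.1297, 0.2373]
ee_rot: [-0.0, 0.99, -0.139, 0.0]
contact_force: [-1.8, 0.7, -0.7]
width: -0.0001
[-1.2  0.7  0.6] [0.5314 0.1296 0.2373] 18.9
[215.4 252.9] 229 [0.5732 0.089  0.188 ] [0.5534 0.1414 0.249 ] 0.056 110.8 0.056 110.75
```

```bash
python3 -m jog '[-2,5.5,0,0,0,0, -4,11,0,0,0,0, -4,11,-30,0,0,0, -4,11,-60,0,0,0, -4,11,-79,0,0,0, -4,11,-79,0,0,0, -4,11,-79,0,0,0]'; python3 ang.py pics/w15.png 209 185 282 112; python3 - <<'E'
import cv2,numpy as np
a=cv2.imread("pics/w6.png")[20:220,180:380];b=cv2.imread("pics/w15.png")[20:220,180:380]
cv2.imwrite("pics/cmp.png",cv2.resize(np.hstack([a,b]),None,fx=2,fy=2))
E
```

```text
clock: 19.77
position: [0.5239, 0.1198, 0.3154]
ee_rot: [0.0, 0.99, -0.139, -0.001]
contact_force: [0.7, -0.0, -0.2]
width: 0.0
[-0.1  0.6  0.1] [0.5238 0.1199 0.3151] 19.825
[212.6 183.1] 106 [0.5731 0.089  0.188 ] [0.5533 0.1415 0.249 ] 0.0562 110.64 0.0561 110.71
```

View pics/cmp.png

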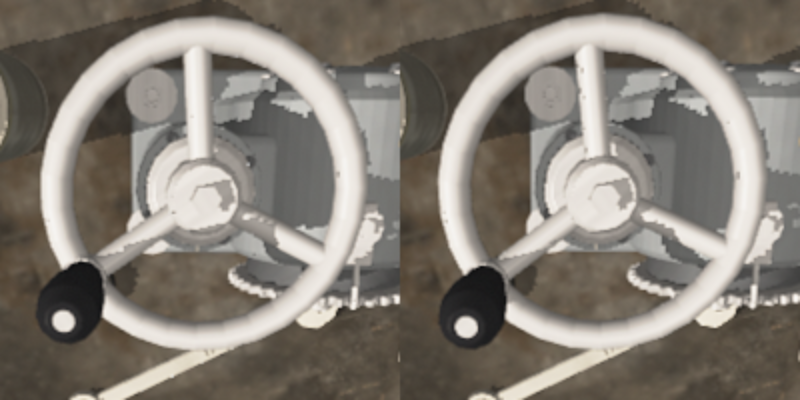

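```bash
python3 -m jog '[0,0,40,0,0,0, 0,0,79,0,0,0, 0,0,79,0,0,0, 2,-5.5,79,0,0,0, 4,-11,79,0,0,0, 4.7,-12.2,79,0,0,0, 5.4,-13.4,79,0,0,0, 5.4,-13.4,79,0,0,0, 5.4,-13.4,79,0,0,0]'; python3 ang.py pics/w16.png 217.5 251 310 128
```

```text
clock: 20.95
position: [0.5333, 0.1315, 0.2374]
ee_rot: [-0.0, 0.99, -0.139, 0.0]
contact_force: [-1.5, 0.3, 0.9]
width: 0.0
[-1.5  0.3  1. ] [0.5333 0.1315 0.2373] 21.0
[218.1 251.9] 223 [0.5731 0.0889 0.188 ] [0.5553 0.1421 0.249 ] 0.056 108.57 0.056 108.65
```

```bash
python3 -m jog '[0.3,-0.6,0,0,0,0, 0.4,-0.8,0,0,0,0, 0.4,-0.8,0,0,0,0]'; python3 ang.py pics/w17.png 218.5 251 310 128
```

```text
clock: 21.38
position: [0.5338, 0.1321, 0.2373]
ee_rot: [0.0, 0.99, -0.139, -0.0]
contact_force: [-2.7, -0.7, 2.1]
width: -0.0001
[-2.  -0.5  1.1] [0.5338 0.1321 0.2372] 21.425
[219.1 252.1] 227 [0.5732 0.0889 0.188 ] [0.5557 0.1423 0.249 ] 0.0561 108.09 0.056 108.16
```

Now back off, go up to the reference pose and compare.

```bash
python3 -m jog '[-3,7,0,0,0,0, -6,14,0,0,0,0, -6,14,-30,0,0,0, -6,14,-60,0,0,0, -6,14,-79,0,0,0, -6,14,-79,0,0,0, -6,14,-79,0,0,0]'; python3 ang.py pics/w18.png 211 180 282 112; python3 - <<'E'
import cv2,numpy as np
a=cv2.imread("pics/w6.png")[20:220,180:380];b=cv2.imread("pics/w18.png")[20:220,180:380]
cv2.imwrite("pics/cmp2.png",cv2.resize(np.hstack([a,b]),None,fx=2,fy=2))
E
```

```text
clock: 22.3
position: [0.5238, 0.12, 0.3154]
ee_rot: [0.0, 0.99, -0.139, -0.001]
contact_force: [-1.3, 0.9, -0.6]
width: -0.0001
[0.7 0.2 0.3] [0.5237 0.1201 0.315 ] 22.35
[210.4 179.7] 109 [0.5732 0.089  0.188 ] [0.5557 0.1424 0.249 ] 0.0561 108.07 0.0561 108.12
```

View pics/cmp2.png

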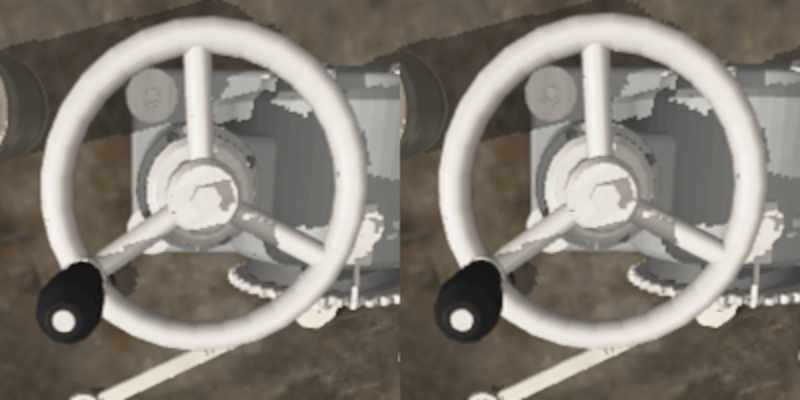

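```bash
python3 -m jog '[20,30,0,0,0,0, 50,75,0,0,0,0, 80,120,0,0,0,0, 110,165,0,0,0,0, 139,207,0,0,0,0, 139,207,0,0,0,0, 139,207,50,0,0,0, 139,207,100,0,0,0, 139,207,125,0,0,0, 139,207,125,0,0,0]'; python3 - <<'E'
from meas import *
w=shot("wrist","pics/w19.png");s=get_state();print(s["position"],s["contact_force"])
for n in ["scene","side"]:
    w=shot(n,f"pics/{n}19.png")
a=cv2.imread("pics/scene19.png")[130:250,190:350];b=cv2.imread("pics/side19.png")[130:250,200:360]
cv2.imwrite("pics/z19.png",cv2.resize(np.hstack([a,b]),None,fx=2.5,fy=2.5))
E
```

```text
clock: 23.6
position: [0.5989, -0.1153, 0.1884]
ee_rot: [-0.001, 0.99, -0.138, -0.003]
contact_force: [0.6, -0.2, 0.6]
width: -0.0
[ 0.60033083 -0.11588245  0.19045733] [ 0.06430674 -0.40549466  0.68390907]
```

View pics/z19.png

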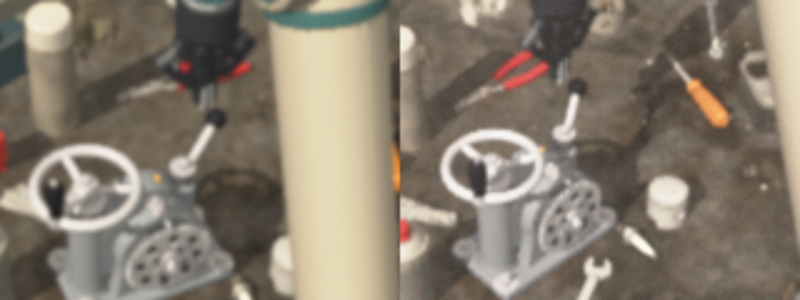

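View pics/w19.png

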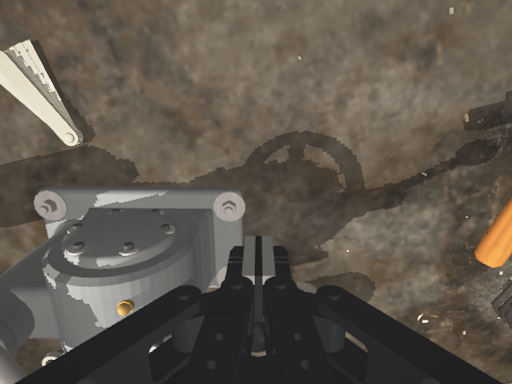

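```bash
python3 -m jog '[-7,0,0,0,0,0, -13,0,0,0,0,0, -20,4,0,0,0,0, -27,7,0,0,0,0, -34,10,0,0,0,0, -41,11.5,0,0,0,0, -48,13,0,0,0,0, -55,13.5,0,0,0,0, -62,13.5,0,0,0,0, -69,12.5,0,0,0,0]'; python3 - <<'E'
from meas import *
s=get_state();print(s["position"],s["contact_force"])
for n in ["scene","side"]:
    w=shot(n,f"pics/{n}20.png")
a=cv2.imread("pics/scene20.png")[130:250,190:350];b=cv2.imread("pics/side20.png")[130:250,200:360]
cv2.imwrite("pics/z20.png",cv2.resize(np.hstack([a,b]),None,fx=2.5,fy=2.5))
E
```

```text
clock: 25.0
position: [0.5308, -0.1098, 0.1912]
ee_rot: [0.0, 0.99, -0.139, -0.0]
contact_force: [2.2, -1.4, 1.5]
width: -0.0001
[ 0.53077201 -0.10977508  0.19122832] [ 2.15464572 -1.41522556  1.52975866]
```

View pics/z20.png

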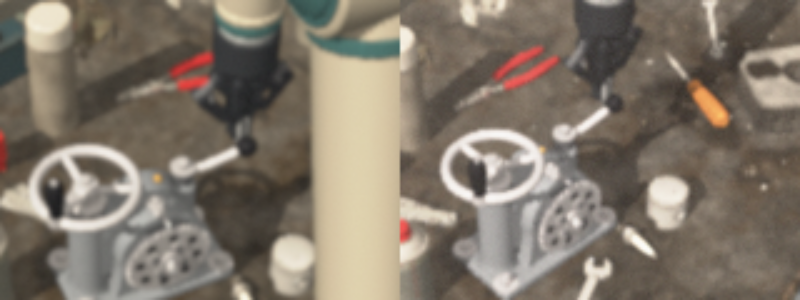

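```bash
python3 -m jog '[-6,-1.5,0,0,0,0, -12,-3,0,0,0,0, -18,-5,0,0,0,0, -23,-7.5,0,0,0,0, -27,-10,0,0,0,0, -29,-11.5,0,0,0,0]'; python3 -m jog '[-1.5,-1,0,0,0,0, -2.5,-1.8,0,0,0,0]'
```

```text
clock: 25.85
position: [0.5065, -0.0907, 0.1912]
ee_rot: [0.0, 0.99, -0.139, 0.0]
contact_force: [3.5, -1.0, -1.9]
width: 0.0001
clock: 26.1
position: [0.5047, -0.0885, 0.1912]
ee_rot: [0.0, 0.99, -0.139, 0.0]
contact_force: [3.4, -1.5, -1.0]
width: -0.0001
```

```bash
python3 -m jog '[-1,-0.7,0,0,0,0, -2,-1.4,0,0,0,0]'; python3 -m jog '[-1,-0.7,0,0,0,0, -2,-1.4,0,0,0,0]'
```

```text
clock: 26.35
position: [0.5037, -0.0868, 0.1914]
ee_rot: [0.0, 0.99, -0.139, 0.001]
contact_force: [6.1, -2.9, -3.7]
width: -0.0
clock: 26.6
position: [0.5039, -0.0855, 0.1915]
ee_rot: [0.0, 0.99, -0.139, 0.003]
contact_force: [8.1, -3.3, -6.0]
width: -0.0002
```

```bash
python3 -m jog '[-1.5,-0.7,0,0,0,0, -3,-1.4,0,0,0,0]'; python3 -m jog '[-1.5,-0.7,0,0,0,0, -3,-1.4,0,0,0,0]'
```

```text
clock: 26.85
position: [0.5039, -0.0841, 0.1918]
ee_rot: [0.001, 0.99, -0.139, 0.006]
contact_force: [13.4, -4.9, -10.1]
width: 0.0002
clock: 27.1
position: [0.504, -0.0829, 0.192]
ee_rot: [0.001, 0.99, -0.139, 0.008]
contact_force: [18.8, -6.2, -14.3]
width: 0.0
```

```bash
python3 -m jog '[15,5,0,0,0,0, 40,8,0,0,0,0, 40,8,-50,0,0,0, 40,8,-100,0,0,0, 40,8,-125,0,0,0, 10,-40,-125,0,0,0, -15,-90,-125,0,0,0, -30,-140,-125,0,0,0, -40,-190,-125,0,0,0, -40,-190,-125,0,0,0]'; python3 - <<'E'
from meas import *
s=get_state();print(s["position"],s["contact_force"])
T=np.array([[.9616,-.2744,0],[-.2744,-.9616,0],[0,0,-1]]).T
print((T@(np.array([.5242,.1201,.3158])-s["position"])*1000).round(1))
E
```

```text
clock: 28.35
position: [0.5086, 0.1163, 0.316]
ee_rot: [-0.0, 0.991, -0.136, -0.002]
contact_force: [-0.2, -0.8, 0.1]
width: 0.0
[0.50860991 0.11632084 0.31600537] [-0.23047204 -0.7571622   0.13637337]
[14.  -7.9  0.2]
```

```bash
python3 -m jog '[14,-8,0,0,0,0, 14,-8,0,0,0,0, 14,-8,0,0,0,0]'; python3 ang.py pics/w21.png 211 180 282 112; python3 -m jog '[40,60,-50,0,0,0, 40,90,-110,0,0,0, 40,100,-130,0,0,0, 40,100,-130,0,0,0, 40,100,-130,0,0,0]'; python3 - <<'E'
from ang import *
w=shot("wrist","pics/w22.png");s=get_state();pickle.dump((w,s),open("w22.pkl","wb"));print(s["position"],s["contact_force"])
E
```

```text
clock: 28.72
position: [0.5261, 0.116, 0.316]
ee_rot: [0.0, 0.99, -0.14, -0.001]
contact_force: [-0.0, -0.5, -0.1]
width: 0.0001
[ 0.5  0.1 -0.4] [0.5259 0.1161 0.3161] 28.775
[205.7 184.2] 106 [0.5731 0.0891 0.188 ] [0.5558 0.1423 0.249 ] 0.056 108.01 0.0561 108.06
clock: 29.4
position: [0.5365, 0.0098, 0.4456]
ee_rot: [-0.0, 0.99, -0.139, -0.001]
contact_force: [0.7, 0.2, -0.7]
width: -0.0003
[0.536355   0.01018033 0.44487574] [-0.26703366  0.0731604  -0.35681834]
```

View pics/w22.png

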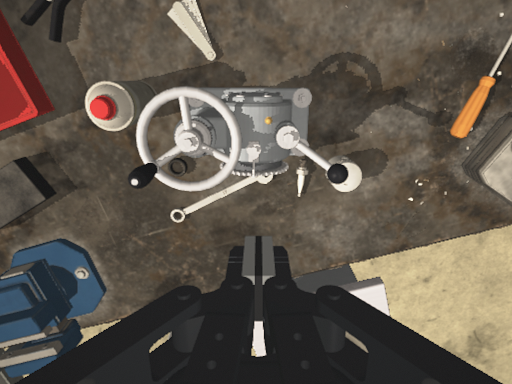

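The handle is at (143,176) and the knob at (338,173), back over the piston as at the start. I'll check the knob's position against where it started and compare both fixed views.

```bash
python3 - <<'E'
from ang import *
w,s=pickle.load(open("w22.pkl","rb"))
k,st,_=dark(w,(338,173)); print('knob',onz(w,[k],.181).round(4)); print('pivot nut',onz(w,[(288,137)],.175).round(4))
a=[];
for n,(r,c) in {"scene":(150,180),"side":(150,190)}.items():
    im=shot(n,f"pics/{n}23.png"); o=cv2.imread(f"pics/{n}0.png"); f=im["frame"][:,:,::-1]
    a.append(np.hstack([o[r:r+115,c:c+155],f[r:r+115,c:c+155]]))
cv2.imwrite("pics/z23.png",cv2.resize(np.vstack(a),None,fx=2.5,fy=2.5,interpolation=cv2.INTER_CUBIC))
for n,kk in (("scene",(290,197)),("side",(290,178))):
    for i in ("0","23"):
        f=cv2.imread(f"pics/{n}{i}.png"); 
        for g in (kk,(211,208) if n=="scene" else (231,200)):
            try: k,st,_=dark({"frame":f},np.array(g),12,70); print(n,i,k.round(2),st[4])
            except Exception as e: print(n,i,e)
print(get_state()["clock"])
E
```

```text
knob [[ 0.4818 -0.0798  0.181 ]]
pivot nut [[ 0.543  -0.0306  0.175 ]]
scene 0 [291.27 207.84] 341
scene 0 [211.44 209.41] 70
scene 23 [290.93 207.99] 359
scene 23 [211.49 209.46] 71
side 0 [289.48 176.83] 29
side 0 [230.77 201.3 ] 47
side 23 [289.77 177.14] 22
side 23 [230.92 201.48] 48
29.55
```

View pics/z23.png

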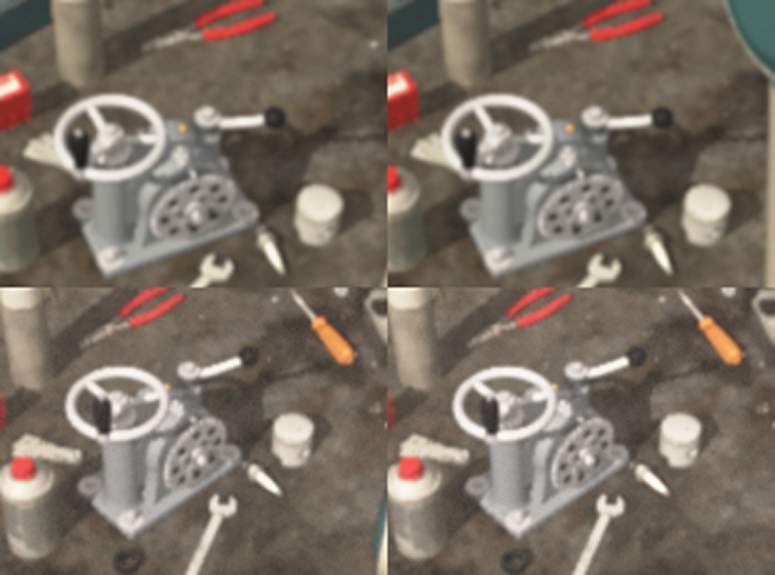

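The knob and handle are back where they started, the loose things look undisturbed, and the arm is clear at rest. Handing in.

```bash
python3 - <<'E'
from rig import *
print(get_state()["qd"].round(3)); print(sign_off())
E
```

```text
[ 0.005  0.001 -0.007 -0.001 -0.    -0.002]
the job is handed in; nothing more can be done
None
```

The sprocket has been moved on by one tooth, and I handed the job in at about 29.6 s with the arm clear of everything. I pushed the lever to its released stop, then the wheel clockwise one full turn by its handle, then the lever back to its clamped stop. The shut fingertips did all the pushing.

**Last checks**
- **Wheel:** the handle bearing was 107.8° before the turn and 108.0 to 108.1° after it, including after clamping. That is about 0.2 to 0.3° short of exactly one turn, which is within measuring error. In the scene and side cameras the handle is within about 0.2 pixel of where it started.
- **Lever:** the knob is at (0.4818, -0.0798), against (0.4819, -0.0795) at the start, so it is back at the clamped stop.
- **Loose things:** the before and after pictures show no visible movement. I compared these by eye.

**Forces:** the wheel took about 2 to 3 N throughout. I pressed a little hard at the lever stops, with about 22 N sideways on release and about 20 N on clamping, plus 13 to 14 N vertical each time.

**Disagreement:** at the start the scene and side cameras differed by about 6 mm in x on the head. I worked from the wrist camera, and its positions matched the given sizes, the knob's swing and the stop contacts.

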